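Proof-pull of the bag-seal spring gauge

ROBOT

A 6-joint arm with a two-finger parallel gripper is mounted at the origin on the work surface. World frame = base frame: x ahead of the robot, y to its left, z up, the work surface at z = 0. Lengths are in m, angles in degrees, forces in N, time in s.
With the tool pointing down it reaches from about 0.3 to 0.75 m from the base axis. Payload 8.5 kg.
Tool frame: the origin (TCP) lies at the very end of the fingers, on their centre line; the grasp point (between the pads) lies 19 mm behind it; z points along the fingers, y is the line along which they close (so a half turn about z gives the same grasp; the last joint's range is limited). The gripper opens to 85 mm and grips with 20 to 120 N. Pads are 22 mm wide; open, the fingers measure 114 mm over their backs; the gripper's body (76 mm by 85 mm) begins 54 mm behind the grasp point. The pads swing forward as they close: fully open they stand 13 mm farther back than shut.
Start: joints at [61.862, 21.807, 74.336, -0, 83.858, -12.336], TCP at [0.15, 0.529, 0.231] pointing down, gripper open.
Joint ranges: [-178.18, 178.18], [-50.72, 133.34], [12.68, 142.11], [-81.47, 261.47], [9.98, 163.14], [-165.26, 165.26]. Speed limits (degrees/s): [136.94, 136.94, 180, 180, 180, 180].

INTERFACE

Orientations are given as a 3x3 rotation matrix whose columns are the frame's x, y, z axes.
In Python, from rig import env, optics, spotter gives the robot as it stands.
- The arm moves only by the shell command python3 -m crank 'ROWS' [FORCE]. ROWS is JSON, one flat list of numbers, 5 for each row, row after row: the finger opening in cm, from 0 to 8.54, then the shift along the tool's x, y, z in cm, then the turn about the tool's z in rad. A call has exactly 8 rows; each row shifts and turns the commanded pose from where the row before left it, along the tool's axes as they then stand; what a row does not reach is not made up. A row lasts 1/12 s, in which the tool goes at most 41.7 mm and 7.16 degrees, less where a joint would pass 70% of its speed; a pose out of reach is approached as far as the arm can. A call is refused whole if a number of a shift passes 4.17 or a number of a turn 0.125, either way. A call with a gripper value outside its range is refused whole. The fingers move at their own pace and stop on an object; FORCE is the grip in N (left out, the last holds). Time passes only in rows, so rows that do not move let the fingers close, or fill a call up. It gives the time, the measured TCP pose, the force, the opening and the grip force at its end, in the units of the state.
- env.observe(): the state, without advancing time (a new reading comes with each control period).
- optics.get_image(name): name is "scene" or "top" or "wrist"; returns a dict with "color" (420x560x3 uint8, red, green, blue), "intrinsics" (3x3 intrinsics, pixels), "pose" (4x4, takes a point from camera to world coordinates). Camera axes: x right, y up, looking along -z (the intrinsics and any distortion apply to the point x, -y, -z); pixel columns grow to the right and rows downward; lengths in m; the calibration is good to about 2 mm. The wrist camera is an equidistant fisheye: a pixel r from the principal point sees the ray r / f radians off the axis. A picture is of the moment at which its call begins. There is no depth.
- env.close_job(): hands the job in; it is judged then, once.
Trained networks look in a picture, given as the dict that the camera call returned (one of the last four; its "shot" number tells which), for a name from the list of things; names that differ only in an ending like _2 or _b are one class to them, and where a whole thing is asked for, a point or a joint stands for the part that bears it (a point fixed in the world has none). Each returns a list of dicts, best first, with "score" (0 to 1); they miss things now and then, are a little off and sometimes report something else, mostly with a low value. They report only what shows in the picture. A call takes as long as a camera call.
- spotter.look_for(picture, query): "at" ([column, row] as shares, 0 to 1, of the picture: columns of its width, rows of its height, amid what is visible of it).
The state is a dict: "time_s": time; "q": joint angles; "qvel": joint speeds; "joint_efforts": joint torques, N m; "position": TCP position; "tool_rot": TCP orientation; "ft_force": force on the tool from outside, world axes, zero at the start; "wrist_torque": the same for the moment, N m; "grip_width": finger opening in m; "gripper_force": force on a finger pad.
Only numpy, scipy, OpenCV 4.12 (cv2) and the standard library are available. Lean on these libraries where they do the work, as an engineer would, in place of code of your own. Each camera call takes 0.05 s, during which the arm holds its last target. There are 200 camera calls.

TASK

Check the spring of the orange-handled pull gauge: draw its handle out until its red pointer stands at the green marker on that gauge's scale and hold it there for about two seconds. Then ease the handle back in until it is fully home, without letting it snap back, and let go. Do not shift the green marker, and leave the blue-handled gauge alone.

Things in the scene. Friction and masses are not known exactly. Their poses are not given: they have to be found in the camera images.
- orange_grip (a point): Centre of the orange handle, an upright pillar 28 mm in diameter on a gauge fixed to the bench: on its axis, 85 mm above the bench. The pillar is bare from 42 mm up to its flat top at 111 mm. Axes are the gauge's: +x from handle to spring housing (62 mm tall, starts 65 mm behind the home pillar), z up. The handle slides out straight along -x. All else on the gauge is under 42 mm.
- orange_mark (a point): Top centre of the green marker clip on this gauge's white scale bar, 32 mm above the bench, 44 mm to the gauge's +y of the pillar axis, axes as the gauge's, 50 to 100 mm out from home along -x. 8 mm long along x; stays unless knocked. The handle's thin red pointer has the pillar axis's x: it is at the marker when orange_grip and this point have the same x in the gauge's axes.
- orange_pull (a joint): How far the orange handle is pulled out, m: 0 fully home, 0.13 at its end stop. A spring draws it home: about 1.2 N at home, 0.6 N more per 10 mm (about 7 N at 100 mm). Let go far out, it snaps back.
- blue_pull (a joint): The same for the blue-handled gauge, alike but for its colour, which stands beside the orange one, to its left or its right (differs each time). It is to be left alone.

How it is judged (in metres and radians):
On the way:
1. the orange gauge's pointer is held at its green marker, within 12 mm, for a second (x of orange_grip in the frame of orange_mark between -0.012 and 0.012 m), for 1 s.
At the end, for the whole second after the job is handed in: After the hold at the marker, the orange handle is back home (within 8 mm), at rest and released; the blue handle is home (within 8 mm) (value of joint each of orange_pull, blue_pull below 0.008 m and velocity of joint orange_pull between -0.02 and 0.02 m/s); the robot touches nothing.
It fails at once if the orange handle snaps back (faster than 0.5 m/s) (velocity of joint orange_pull below -0.5 m/s).
It fails at once if the blue gauge is pulled (more than 15 mm) (value of joint blue_pull above 0.015 m).
It fails at once if the green marker is shifted (more than 8 mm) (distance of orange_mark from where it was at the start of the episode above 0.008 m).
It also fails if it takes over 42 s, if anything falls off the work surface, if the arm or the gripper's body presses on something with over 40 N, if the wrist force passes 120 N, or if a joint passes its speed limit or range.

## Working session

There is one attempt and no reset: what is moved stays moved. The work goes in short steps, Python scripts to look and compute and a shell command to move; the robot and the scene stay as the last step left them, time stands still between calls to the robot, and variables do not carry over. Pictures are saved under pics/ and viewed, at most 10 in all, crops included, and the job is handed in when it is done.

```bash
ls; mkdir -p pics; python3 - <<'E'
from rig import env,optics,spotter
import cv2,numpy as np
for n in("scene","top"):
    p=optics.get_image(n);cv2.imwrite(f"pics/{n}0.png",p["color"][:,:,::-1])
    print(n,p["intrinsics"],p["pose"])
    for q in("orange_grip","orange_mark","blue_pull","orange_pull"):
        print(q,[(round(d["score"],2),np.round(np.array(d["at"])*[560,420],1)) for d in spotter.look_for(p,q)[:3]])
s=env.observe();print(s["time_s"],s["position"],s["tool_rot"],s["ft_force"])
E
```

```text
pics
scene [[452.51944659   0.         276.94544803]
 [  0.         452.51944659 206.44267226]
 [  0.           0.           1.        ]] [[ 0.64849415 -0.46172259  0.60520045  1.10293573]
 [ 0.76107937  0.4085378  -0.50384032 -0.44328074]
 [-0.0146128   0.78734308  0.6163419   0.63257664]
 [ 0.          0.          0.          1.        ]]
orange_grip [(0.87, array([237.9, 261.3]))]
orange_mark [(0.54, array([223.3, 237.9]))]
blue_pull [(0.63, array([331.1, 189.9]))]
orange_pull [(0.64, array([235.8, 260.9]))]
top [[499.37223057   0.         280.69060574]
 [  0.         499.37223057 210.54852793]
 [  0.           0.           1.        ]] [[ 0.13052885  0.96289193 -0.23622311  0.35036283]
 [-0.99142596  0.12822485 -0.0251585  -0.00285325]
 [ 0.00606476  0.23748163  0.9713731   0.98694058]
 [ 0.          0.          0.          1.        ]]
orange_grip [(0.85, array([352.5, 207.5]))]
orange_mark [(0.46, array([336.5, 246.1]))]
blue_pull [(0.74, array([213.6, 207.8]))]
orange_pull []
0.5 [0.14975637 0.52919604 0.23129472] [[-9.62203975e-01  2.72329783e-01 -4.10425433e-06]
 [ 2.72329783e-01  9.62203974e-01 -3.60338031e-05]
 [-5.86394795e-06 -3.57895793e-05 -9.99999999e-01]] [-0.94556912 -0.90303169  0.9465744 ]
```

View pics/top0.png

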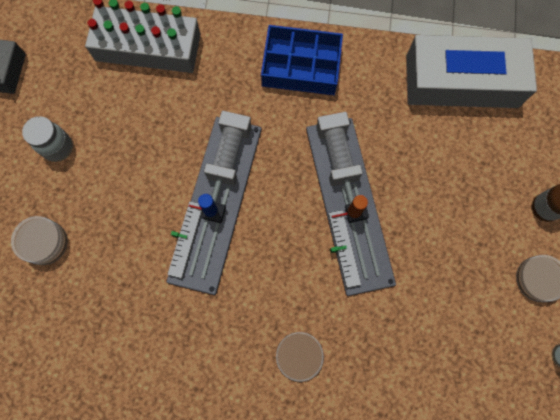

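View pics/scene0.png

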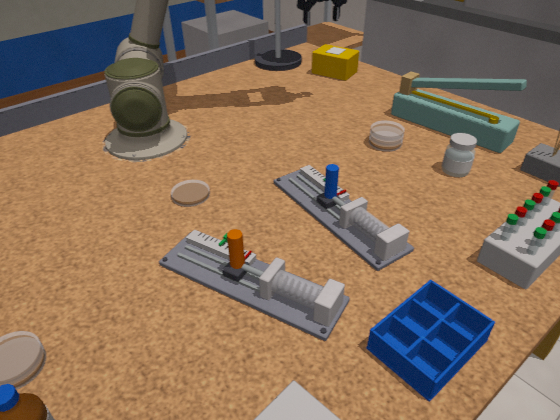

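The top view shows the orange pillar at (357,207), its red pointer at (338,215), the green marker at (337,249), and plate corners at about (308,124), (354,291), (392,284). The blue gauge is to the left, with its pillar at (209,207).

```bash
cat > h.py <<'E'
import numpy as np,cv2
def ray(p,uv):
    K=p["intrinsics"];T=p["pose"]
    d=np.array([(uv[0]-K[0,2])/K[0,0],-(uv[1]-K[1,2])/K[1,1],-1.])
    return T[:3,3],T[:3,:3]@(d/np.linalg.norm(d))
def onz(p,uv,z):
    o,d=ray(p,uv);return o+d*(z-o[2])/d[2]
def tri(rs):
    A=0;b=0
    for o,d in rs:
        P=np.eye(3)-np.outer(d,d);A=A+P;b=b+P@o
    return np.linalg.solve(A,b)
def blob(p,kind,near,r=40):
    hsv=cv2.cvtColor(p["color"],cv2.COLOR_RGB2HSV).astype(int);H,S,V=hsv[...,0],hsv[...,1],hsv[...,2]
    m={"orange":(H>=4)&(H<=14)&(S>215)&(V>90),"green":(H>50)&(H<80)&(S>130)&(V>60),"red":((H<3)|(H>174))&(S>150)}[kind]
    yy,xx=np.mgrid[:m.shape[0],:m.shape[1]]
    m=m&(abs(xx-near[0])<r)&(abs(yy-near[1])<r)
    n,l,st,c=cv2.connectedComponentsWithStats(m.astype(np.uint8))
    i=1+np.argmax(st[1:,4]);return c[i],st[i]
E
python3 - <<'E'
from rig import env,optics,spotter
from h import *
T=optics.get_image("top");S=optics.get_image("scene")
for k,a,b in(("orange",(357,207),(236,250)),("green",(337,249),(224,240)),("red",(338,215),(247,257))):
    ca,sa=blob(T,k,a,18);cb,sb=blob(S,k,b,22)
    print(k,ca,sa,cb,sb,"tri",tri([ray(T,ca),ray(S,cb)]).round(4),onz(T,ca,.032).round(4),onz(S,cb,.032).round(4))
print("spot tri",tri([ray(T,(352.5,207.5)),ray(S,(237.9,261.3))]))
for a,b in(((308,124),(354,291)),((352,118),(392,284))):
    A=onz(T,a,.01);B=onz(T,b,.01);v=A-B;print(A.round(4),B.round(4),np.degrees(np.arctan2(v[1],v[0])))
for a,b in(((319,118),(334,177)),((346,116),(360,172))):
    A=onz(T,a,.062);B=onz(T,b,.062);v=A-B;print(A,B,np.degrees(np.arctan2(v[1],v[0])))
E
```

```text
Traceback (most recent call last):
  File "h.py", line 19, in blob
    i=1+np.argmax(st[1:,4]);return c[i],st[i]
        ~~~~~~~~~^^^^^^^^^^
ValueError: attempt to get argmax of an empty sequence
```

```bash
python3 - <<'E'
import cv2,numpy as np
a=cv2.imread("pics/top0.png")[100:300,290:410];b=cv2.imread("pics/scene0.png")[215:345,155:355]
a=cv2.resize(a,(348,580),interpolation=3);b=cv2.resize(b,(440,286),interpolation=3)
c=np.zeros((580,790,3),np.uint8);c[:,:348]=a;c[:286,350:]=b;cv2.imwrite("pics/c.png",c)
E
```

```text
(no output)
```

View pics/c.png

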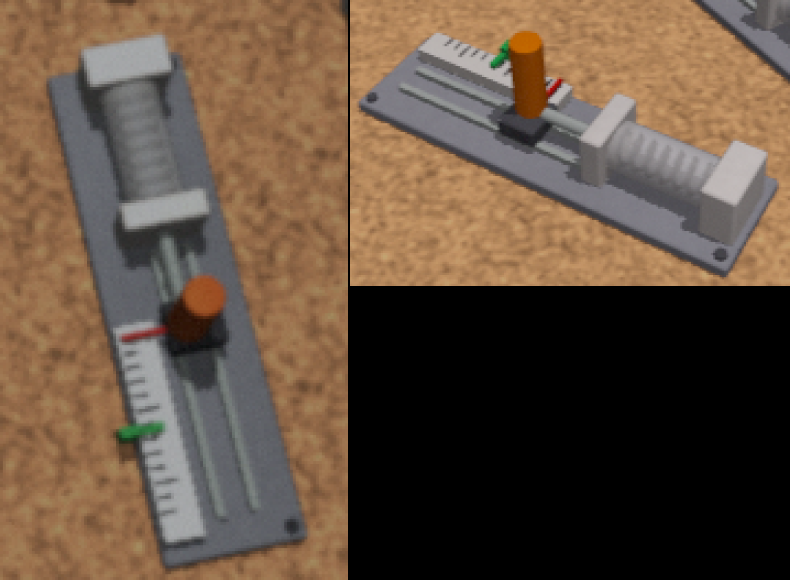

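The crop shows the pillar top at top-view (360.7,202.4) and scene (235,234.5). The red pointer is at top-view (339,215) and the marker at (338,249).

```bash
python3 - <<'E'
from rig import env,optics,spotter
from h import *
T=optics.get_image("top");S=optics.get_image("scene")
P=onz(T,(360.7,202.4),.111);print("pillar",P,onz(S,(235,234.5),.111),tri([ray(T,(360.7,202.4)),ray(S,(235,234.5))]))
g=onz(T,(338.3,249),.032);print("mark",g,onz(S,(223.6,240),.032))
r=onz(T,(339.3,215.2),.032);print("red",r)
an=[]
for a,b,z in(((308,125),(347,294),.01),((352.5,120),(394.5,285),.01),((319.5,120),(332,178.5),.062),((332,285),(332,285),.03)):
    A=onz(T,a,z);B=onz(T,b,z);v=A-B;an.append(np.degrees(np.arctan2(v[1],v[0])));print(A.round(4),B.round(4),an[-1])
# scale bar right edge / left edge, z .03
for a,b in(((115,325),(163,542)),((155,322),(205,537)),((160,240),(222,515)),((185,250),(255,508))):
    a=np.array(a)/2.9+[290,100];b=np.array(b)/2.9+[290,100]
    v=onz(T,a,.028)-onz(T,b,.028);print(np.degrees(np.arctan2(v[1],v[0])))
for th in(12,14,16,18):
    t=np.radians(th);ex=np.array([np.cos(t),np.sin(t)]);ey=np.array([-ex[1],ex[0]])
    print(th,"mark",(g-P)[:2]@ex,(g-P)[:2]@ey,"red",(r-P)[:2]@ex,(r-P)[:2]@ey)
E
```

```text
pillar [ 0.59763913 -0.12211515  0.111     ] [ 0.60266922 -0.12272853  0.111     ] [ 0.59908922 -0.12166713  0.10779687]
mark [ 0.52140857 -0.09853398  0.032     ] [ 0.52520163 -0.10076382  0.032     ]
red [ 0.5884653  -0.09354586  0.032     ]
[ 0.7791 -0.0103  0.01  ] [ 0.44   -0.1266  0.01  ] 18.918931183286645
[ 0.8029 -0.102   0.01  ] [ 0.4693 -0.2165  0.01  ] 18.945471112332722
[ 0.77   -0.0314  0.062 ] [ 0.6518 -0.0691  0.062 ] 17.709072846848052
[ 0.4513 -0.094   0.03  ] [ 0.4513 -0.094   0.03  ] 0.0
18.364317868499832
18.60775554147247
18.013522732908193
20.232719413349965
12 mark -0.06966194392463551 0.03891508532891221 red -0.0030334662475205764 0.02985233000391311
14 mark -0.06826139085848544 0.041322546092667875 red -0.001989787049310565 0.02994001121636018
16 mark -0.0667776718024355 0.043679661699259895 red -0.0009436836020841697 0.029991215137045293
18 mark -0.06521259443960609 0.04598356036640745 red 0.00010356957824805314 0.03000587938187846
```

```bash
python3 -m crank '[8.5,0,0,0,-0.075, 8.5,0,0,0,-0.075, 8.5,0,0,0,-0.075, 8.5,0,0,0,-0.075, 8.5,0,0,0,-0.075, 8.5,0,0,0,-0.075, 8.5,0,0,0,-0.075, 8.5,0,0,0,-0.075]' 60
python3 -m crank '[8.5,-0.9,-3.1,0,0, 8.5,-0.9,-3.1,0,0, 8.5,-0.9,-3.1,0,0, 8.5,-0.9,-3.1,0,0, 8.5,-0.9,-3.1,0,0, 8.5,-0.9,-3.1,0,0, 8.5,-0.9,-3.1,0,0, 8.5,-0.9,-3.1,0,0]'
python3 -m crank '[8.5,-0.9,-3.1,0,0, 8.5,-0.9,-3.1,0,0, 8.5,-0.9,-3.1,0,0, 8.5,-0.9,-3.1,0,0, 8.5,-0.9,-3.1,0,0, 8.5,-0.9,-3.1,0,0, 8.5,-0.9,-3.1,0,0, 8.5,-0.9,-3.1,0,0]'
```

```text
time_s: 1.37
position: [0.1498, 0.5292, 0.2313]
tool_rot: [[-0.947, -0.322, -0.0], [-0.322, 0.947, 0.0], [-0.0, 0.0, -1.0]]
ft_force: [-0.3, 0.4, -0.1]
grip_width: 0.085
gripper_force: 0.0
time_s: 2.03
position: [0.2976, 0.3157, 0.2315]
tool_rot: [[-0.948, -0.319, 0.0], [-0.319, 0.948, 0.0], [-0.0, 0.0, -1.0]]
ft_force: [0.7, -0.5, 0.3]
grip_width: 0.0853
gripper_force: 0.0
time_s: 2.7
position: [0.445, 0.1034, 0.2315]
tool_rot: [[-0.948, -0.318, 0.0], [-0.318, 0.948, 0.0], [-0.0, -0.0, -1.0]]
ft_force: [0.7, -0.0, 0.9]
grip_width: 0.0853
gripper_force: 0.0
```

```bash
python3 -m crank '[8.5,-1.0,-3.5,0,0, 8.5,-1.0,-3.5,0,0, 8.5,-1.0,-3.5,0,0, 8.5,-1.0,-3.5,0,0, 8.5,-1.0,-3.5,0,0, 8.5,-1.0,-3.5,0,0, 8.5,-1.0,-3.5,0,0, 8.5,-0.5,-1.8,0,0]'
python3 - <<'E'
from rig import env,optics,spotter
from h import *
w=optics.get_image("wrist");cv2.imwrite("pics/w1.png",w["color"][:,:,::-1]);s=env.observe()
K,T=w["intrinsics"],w["pose"];print(s["position"],K,T)
def fr(uv,z):
    a=np.array([uv[0]-K[0,2],uv[1]-K[1,2]]);r=np.hypot(*a);th=r/K[0,0]
    d=T[:3,:3]@np.array([np.sin(th)*a[0]/r,-np.sin(th)*a[1]/r,-np.cos(th)]);o=T[:3,3];return o+d*(z-o[2])/d[2]
for q,z in(("orange_grip",.085),("orange_mark",.032)):
    for d in spotter.look_for(w,q)[:2]:
        uv=np.array(d["at"])*[560,420];print(q,d["score"],uv,fr(uv,z))
E
```

```text
time_s: 3.37
position: [0.6006, -0.1239, 0.2306]
tool_rot: [[-0.949, -0.316, 0.0], [-0.316, 0.949, -0.001], [0.0, -0.001, -1.0]]
ft_force: [-0.1, 0.5, 0.3]
grip_width: 0.0853
gripper_force: 0.0
[ 0.60127838 -0.12543694  0.23016205] [[325.1922621    0.         275.09504839]
 [  0.         325.1922621  201.62472213]
 [  0.           0.           1.        ]] [[-3.15476053e-01 -9.14574748e-01 -2.53037328e-01  5.35953522e-01]
 [ 9.48933184e-01 -3.04283744e-01 -8.32899524e-02 -1.45636303e-01]
 [-8.20258210e-04 -2.66391502e-01  9.63864562e-01  3.72835964e-01]
 [ 0.00000000e+00  0.00000000e+00  0.00000000e+00  1.00000000e+00]]
orange_grip 0.59 [279.496 184.8  ] [ 0.59524781 -0.12196973  0.085     ]
orange_mark 0.79 [324.072 114.492] [ 0.51982492 -0.09745682  0.032     ]
```

View pics/w1.png

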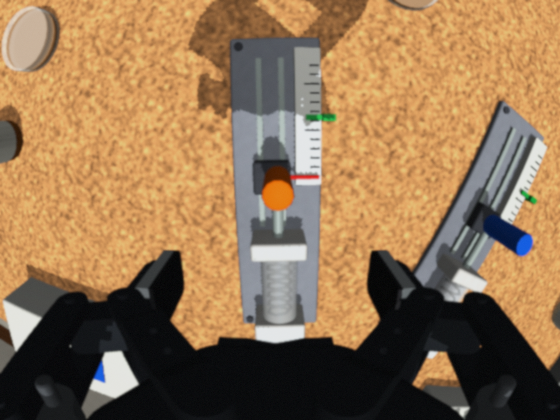

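The wrist view shows the pillar top at (278,195), red pointer (305,177) and marker (321,118). The gauge is aligned with the tool.

```bash
cat >> h.py <<'E'
def fr(w,uv,z):
    K,T=w["intrinsics"],w["pose"]
    a=np.array([uv[0]-K[0,2],uv[1]-K[1,2]]);r=np.hypot(*a);th=r/K[0,0]
    d=T[:3,:3]@np.array([np.sin(th)*a[0]/r,-np.sin(th)*a[1]/r,-np.cos(th)]);o=T[:3,3];return o+d*(z-o[2])/d[2]
E
python3 - <<'E'
from rig import env,optics
from h import *
w=optics.get_image("wrist");s=env.observe();R=np.array(s["tool_rot"]);p=s["position"]
print(p)
X={n:fr(w,uv,z) for n,uv,z in(("top",(278,195),.111),("red",(305,177),.032),("mark",(321,118),.032),("p0",(275.5,40),.01),("p1",(279,322),.01))}
for n in X: print(n,X[n].round(4),"tool cm",(R.T@(X[n]-p)*100).round(2))
v=X["p1"]-X["p0"];print(np.degrees(np.arctan2(v[1],v[0])))
E
```

```text
[ 0.59891518 -0.12034354  0.23095218]
top [ 0.5971 -0.1199  0.111 ] tool cm [ 0.15  0.09 12.  ]
red [ 0.5879 -0.0918  0.032 ] tool cm [ 0.12  3.04 19.9 ]
mark [ 0.523  -0.0967  0.032 ] tool cm [ 6.44  4.65 19.9 ]
p0 [ 0.4548 -0.1694  0.01  ] tool cm [15.21 -0.08 22.1 ]
p1 [ 0.789  -0.0529  0.01  ] tool cm [-20.17   0.33  22.08]
19.21022020221917
```

```bash
python3 -m crank '[8.5,0.1,0,2.0,0, 8.5,0,0,2.2,0, 8.5,0,0,2.2,0, 8.5,0,0,2.2,0, 8.5,0,0,2.2,0, 8.5,0,0,2.2,0, 8.5,0,0,2.0,0, 8.5,0,0,1.2,0]'
python3 -m crank '[2,0,0,0,0, 2,0,0,0,0, 2,0,0,0,0, 2,0,0,0,0, 2,0,0,0,0, 2,0,0,0,0, 2,0,0,0,0, 2,0,0,0,0]' 70
```

```text
time_s: 4.23
position: [0.5969, -0.119, 0.0678]
tool_rot: [[-0.947, -0.32, -0.002], [-0.32, 0.947, 0.001], [0.002, 0.002, -1.0]]
ft_force: [-0.1, -0.4, -0.3]
grip_width: 0.0851
gripper_force: 0.0
time_s: 4.9
position: [0.5993, -0.1224, 0.0711]
tool_rot: [[-0.948, -0.318, 0.004], [-0.318, 0.948, -0.003], [-0.003, -0.004, -1.0]]
ft_force: [0.5, -6.0, 5.1]
grip_width: 0.0265
gripper_force: 68.5
```

```bash
python3 -m crank '[2,0.4,0,0,0, 2,0.8,0,0,0, 2,1,0,0,0, 2,1,0,0,0, 2,1,0,0,0, 2,1,0,0,0, 2,0.8,0,0,0, 2,0.4,0,0,0]'
python3 - <<'E'
from rig import env,optics,spotter
from h import *
w=optics.get_image("wrist");t=optics.get_image("top");sc=optics.get_image("scene");s=env.observe();R=np.array(s["tool_rot"]);p=s["position"];print(p,s["ft_force"],s["grip_width"])
c=lambda i,x,y:cv2.resize(i["color"][y:y+150,x:x+130,::-1],(390,450),interpolation=3)
cv2.imwrite("pics/p1.png",np.hstack([c(t,290,160),c(sc,175,190)]))
cv2.imwrite("pics/w2.png",w["color"][:,:,::-1])
for n,z in(("orange_mark",.032),):
    for d in spotter.look_for(w,n)[:2]:
        uv=np.array(d["at"])*[560,420];print(d["score"],uv,fr(w,uv,z))
E
```

```text
time_s: 5.57
position: [0.5394, -0.1436, 0.0712]
tool_rot: [[-0.948, -0.317, 0.007], [-0.318, 0.948, -0.005], [-0.006, -0.007, -1.0]]
ft_force: [8.4, -8.3, -0.7]
grip_width: 0.0266
gripper_force: 68.8
[ 0.53980279 -0.14348003  0.07116772] [ 8.47432104 -8.61270386  0.03848226] 0.02653779919274524
0.62 [361.984 222.894] [ 0.51864829 -0.09588515  0.032     ]
```

View pics/w2.png

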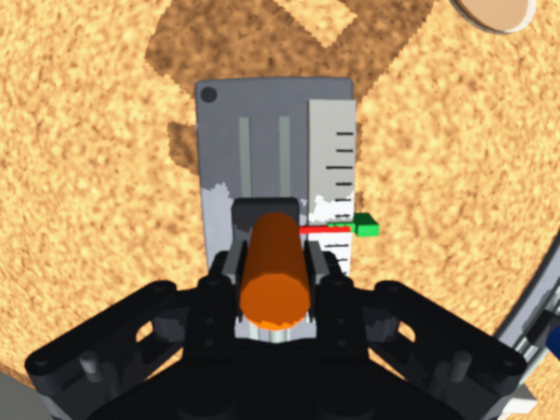

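View pics/p1.png

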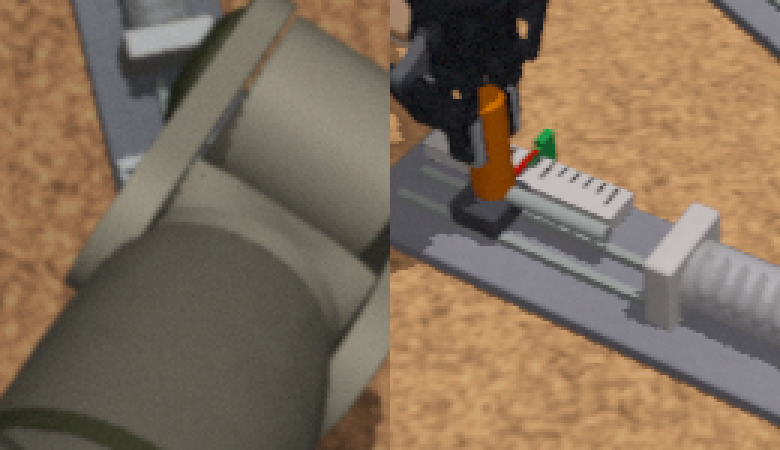

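The wrist view shows the red pointer (row 230) at the marker (row about 226), roughly 2 mm short. I'll nudge it and hold.

```bash
python3 -m crank '[2,0.1,0,0,0, 2,0.1,0,0,0, 2,0,0,0,0, 2,0,0,0,0, 2,0,0,0,0, 2,0,0,0,0, 2,0,0,0,0, 2,0,0,0,0]'
python3 -m crank '[2,0,0,0,0, 2,0,0,0,0, 2,0,0,0,0, 2,0,0,0,0, 2,0,0,0,0, 2,0,0,0,0, 2,0,0,0,0, 2,0,0,0,0]' | grep -A0 pos
python3 -m crank '[2,0,0,0,0, 2,0,0,0,0, 2,0,0,0,0, 2,0,0,0,0, 2,0,0,0,0, 2,0,0,0,0, 2,0,0,0,0, 2,0,0,0,0]' | grep pos
python3 -m crank '[2,0,0,0,0, 2,0,0,0,0, 2,0,0,0,0, 2,0,0,0,0, 2,0,0,0,0, 2,0,0,0,0, 2,0,0,0,0, 2,0,0,0,0]'
python3 - <<'E'
from rig import optics
import cv2
w=optics.get_image("wrist");cv2.imwrite("pics/w3.png",cv2.resize(w["color"][180:280,280:400,::-1],(480,400)))
E
```

```text
time_s: 6.43
position: [0.5383, -0.144, 0.0712]
tool_rot: [[-0.948, -0.318, 0.008], [-0.318, 0.948, -0.005], [-0.006, -0.007, -1.0]]
ft_force: [7.0, -8.5, 0.8]
grip_width: 0.0266
gripper_force: 68.9
position: [0.5383, -0.144, 0.0712]
position: [0.5383, -0.144, 0.0712]
time_s: 8.43
position: [0.5383, -0.144, 0.0712]
tool_rot: [[-0.948, -0.318, 0.007], [-0.318, 0.948, -0.005], [-0.006, -0.007, -1.0]]
ft_force: [8.2, -9.2, 1.4]
grip_width: 0.0261
gripper_force: 68.9
```

View pics/w3.png

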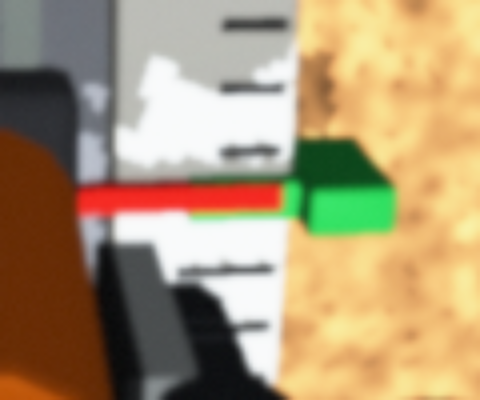

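The pointer (crop row 198) overlies the green clip (rows 180–218). I'll ease it home now.

```bash
python3 -m crank '[2,-0.2,0,0,0, 2,-0.5,0,0,0, 2,-0.5,0,0,0, 2,-0.5,0,0,0, 2,-0.5,0,0,0, 2,-0.5,0,0,0, 2,-0.5,0,0,0, 2,-0.5,0,0,0]'
python3 -m crank '[2,-0.5,0,0,0, 2,-0.5,0,0,0, 2,-0.5,0,0,0, 2,-0.5,0,0,0, 2,-0.4,0,0,0, 2,-0.3,0,0,0, 2,-0.2,0,0,0, 2,0,0,0,0]'
```

```text
time_s: 9.15
position: [0.5729, -0.1318, 0.0712]
tool_rot: [[-0.948, -0.318, 0.006], [-0.318, 0.948, -0.004], [-0.005, -0.005, -1.0]]
ft_force: [4.6, -6.8, 3.2]
grip_width: 0.0262
gripper_force: 69.0
time_s: 9.82
position: [0.5993, -0.1224, 0.0712]
tool_rot: [[-0.948, -0.318, 0.003], [-0.318, 0.948, -0.003], [-0.002, -0.004, -1.0]]
ft_force: [0.7, -6.4, 5.0]
grip_width: 0.0264
gripper_force: 69.3
```

```bash
python3 -m crank '[3,0,0,0,0, 3.5,0,0,0,0, 5,0,0,0,0, 7,0,0,0,0, 8.5,0,0,0,0, 8.5,0,0,0,0, 8.5,0,0,0,0, 8.5,0,0,0,0]'
python3 -m crank '[8.5,0,0,-1,0, 8.5,0,0,-2,0, 8.5,0,0,-2,0, 8.5,0,0,-2,0, 8.5,0,0,-2,0, 8.5,0,0,-2,0, 8.5,0,0,-2,0, 8.5,0,0,-2,0]'
python3 -m crank '[8.5,0,0,0,0, 8.5,0,0,0,0, 8.5,0,0,0,0, 8.5,0,0,0,0, 8.5,0,0,0,0, 8.5,0,0,0,0, 8.5,0,0,0,0, 8.5,0,0,0,0]'
python3 - <<'E'
from rig import optics
import cv2
w=optics.get_image("wrist");cv2.imwrite("pics/w4.png",w["color"][:,:,::-1])
E
```

```text
time_s: 10.48
position: [0.5982, -0.1208, 0.0693]
tool_rot: [[-0.948, -0.319, -0.0], [-0.319, 0.948, 0.0], [0.0, 0.0, -1.0]]
ft_force: [-0.7, -0.4, -0.0]
grip_width: 0.085
gripper_force: 0.0
time_s: 11.15
position: [0.598, -0.1207, 0.2212]
tool_rot: [[-0.948, -0.319, 0.001], [-0.319, 0.948, -0.0], [-0.0, -0.0, -1.0]]
ft_force: [0.2, -1.1, 0.5]
grip_width: 0.085
gripper_force: 0.0
time_s: 11.82
position: [0.5981, -0.1208, 0.2191]
tool_rot: [[-0.948, -0.319, -0.0], [-0.319, 0.948, 0.0], [0.0, 0.0, -1.0]]
ft_force: [0.4, 0.3, 0.0]
grip_width: 0.0852
gripper_force: 0.0
```

View pics/w4.png

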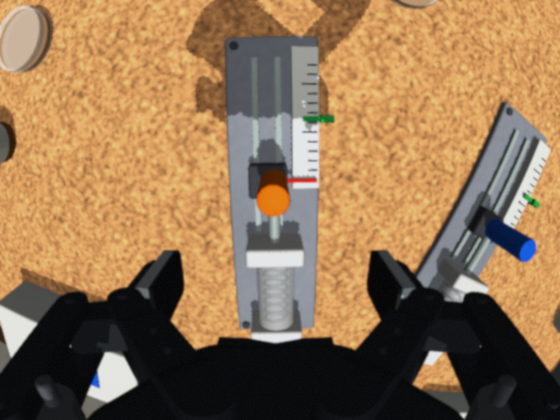

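The handle is home (pointer at (302,180), as before), the marker is unmoved at (319,118), and the gripper is clear.

```bash
python3 -c "
from rig import env
print(env.close_job())"
```

```text
the job is handed in; nothing more can be done
None
```

I drew the orange handle out about 65 mm to the green marker, held it there for over two seconds, eased it home, let go and handed the job in; the last picture showed the marker and the blue gauge undisturbed, but no verdict came back.

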